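Close up the sweet chest

ROBOT

A 6-joint arm with a two-finger parallel gripper is mounted at the origin on a cart in front of the work surface, level with it; the furniture and walls round the work are solid. World frame = base frame: x ahead of the robot, y to its left, z up, the work surface at z = 0. Lengths are in m, angles in rad, forces in N, time in s.
With the tool pointing down it reaches from about 0.3 to 0.825 m from the base axis. Payload 5.4 kg.
Tool frame: the origin (TCP) lies where the fingers leave the gripper's body, on its centre line; the fingertips stand 88 mm ahead of it and the grasp point (between the pads) lies 69 mm ahead of it; z points along the fingers, x is the direction in which the jaws open and shut, and the axes are right-handed (so a half turn about z gives the same grasp; the last joint's range is limited). The gripper opens to 92 mm and grips with 3 to 60 N. Pads are 20 mm wide; open, the fingers measure 128 mm over their backs; the gripper's body (75 mm by 189 mm) begins 69 mm behind the grasp point.
Start: joints at [-1.534, 0.158, 1.597, -0, 1.386, -0.21], TCP at [0.14, -0.558, 0.303] pointing down, gripper open.
Joint ranges: [-2.91, 2.91], [-0.94, 2.29], [0.18, 2.7], [-1.29, 4.43], [0.17, 2.64], [-3, 3]. Speed limits (rad/s): [2.57, 2.57, 3.14, 3.14, 3.14, 3.14].

INTERFACE

Orientations are given as a unit quaternion [x, y, z, w].
In Python, from station import r, eyes gives the robot as it stands.
- The arm moves only by the tool move_arm, never from a script. Its argument "rows" is text: rows parted by semicolons, each of 5 numbers parted by spaces: the opening, from 0 (shut) to 1 (fully open), then the shift along the tool's x, y, z in mm, then the turn about the tool's z in degrees. A call has 1 to 8 rows; each row is the pose to reach, as a shift and turn from the pose measured when the call began, along the tool's axes at that moment; what a row does not reach only later rows make up. A row lasts 1/8 s, in which the tool goes at most 62.5 mm and 10.7 degrees, less where a joint would pass 70% of its speed; a pose out of reach is approached as far as the arm can. A call with a gripper value outside its range is refused whole. The fingers move at their own pace and stop on an object; "newtons" is the grip in N (left out, the last holds). Time passes only in rows, so rows that repeat a pose let the fingers close. It gives the time, the measured TCP pose, the force and the opening at its end, in the units of the state.
- r.read_state(): the state, without advancing time (a new reading comes with each control period).
- eyes.read_camera(name): name is "scene" or "top" or "wrist"; returns a dict with "frame" (400x640x3 uint8, red, green, blue), "fx", "fy", "cx", "cy" (pixels), "eye" and "attitude" of the camera in the world; the wrist camera has in their place "hand_eye" (4x4, takes a point from camera to tool coordinates, whose origin is the TCP and whose axes are the tool frame's). Camera axes: x right, y down, z forward; pixel columns grow to the right and rows downward; lengths in m; the calibration is good to about 2 mm. The wrist camera is an equidistant fisheye: a pixel r from the principal point sees the ray r / f radians off the axis. A picture is of the moment at which its call begins: read the wrist's pose just before it. There is no depth.
- r.finish_job(): hands the job in, once; it reports no verdict.
The state is a dict: "clock": time; "joint_pos": joint angles; "joint_velocities": joint speeds; "joint_torque": joint torques, N m; "tcp_pos": TCP position; "orientation": TCP orientation; "wrist_force": force on the tool from outside, world axes, zero at the start; "wrist_torque": the same for the moment, N m; "grip_width": opening from 0.0 (shut) to 1.0 (fully open).
Only numpy, scipy, OpenCV 4.12 (cv2) and the standard library are available. Lean on these libraries where they do the work, as an engineer would, in place of code of your own. Each camera call takes 0.05 s, during which the arm holds its last target.

TASK

Close up the wooden sweet chest with the fingertips alone: first push its pulled-out drawer fully shut, then slide the cover on top sideways all the way over the bay that holds the star-shaped sweets, leaving the empty bay open. Push smoothly, without slamming, pick nothing up, and leave the sweets and the things standing round the chest where they are.

Things in the scene. Friction and masses are not known exactly. Their poses are not given: they have to be found in the camera images.
- chest: Wooden sweet chest, fixed: 140 deep (x), 240 wide (y), 72 high, 78 over the brass strips on its front and back rims. Origin: centre of underside; -x is its front, +y its left. On top two open bays, 124 (x) by 109 (y) inside, centred at y = +57.5 (left) and -57.5 (right), floor 52 up. One holds two star-shaped sweets, the other is empty. All in mm.
- drawer (a joint): How far the drawer below the bays is pulled out towards the chest's -x, m: 0 fully shut (hard stop), 0.09 the most. It starts 0.045 to 0.075 open. It slides with some 2.5 N of friction and stays where it is left. The drawer is filled with flat cartons, which cannot move.
- drawer_front (a point): Middle of the drawer's outer front face, 36 mm above the worktop; moves with the drawer. The face is a flat plain board without a handle, 238 mm wide, from 4 to 50 mm above the worktop, facing the chest's -x; when shut it stands 80 mm in front of the chest's origin.
- cover (a joint): Position of the chest's sliding cover along the chest's y, m: 0 in the middle, +0.055 fully left (covers the whole left bay), -0.055 fully right (covers the whole right bay); hard stops at both. It starts between -0.02 and +0.02. It slides with some 2 N of friction and stays where it is left; it cannot be lifted off.
- cover_centre (a point): Centre of the sliding cover, a wooden frame glazed with a clear pane, 126 mm (chest x) by 110 mm (chest y) by 20 mm high: its flat sides reach from 73.5 to 93.5 mm above the worktop. It has no knob; it is pushed on its left or right side. Moves with the cover.
- star_a: Star-shaped foil-wrapped sweet, 51x48x20 mm, loose in a bay below the cover's path. Origin: centre of its underside.
- star_b: Star-shaped foil-wrapped sweet, 56x53x20 mm, loose in the same bay. Origin: centre of its underside.
- glass: Bystander: shot glass, 49 mm wide, 62 mm high, just right of the chest. Origin: centre of its underside.
- spoon: Bystander: teaspoon lying left of the drawer, 132x26x9 mm, long along its x. Origin: centre of its underside.
- cup: Bystander: handled cup, 62x89x52 mm, further to the right. Origin: centre of its underside.
- twist: Bystander: twist-wrapped sweet, 49x75x35 mm, at the right front. Origin: centre of its underside.

How it is judged:
On the way, in this order (a step that is already met when the one before it is completed fails the run):
1. the drawer is pushed fully shut (value of joint drawer below 0.003 m), for 0.2 s.
2. the cover is all the way over the bay with the sweets (((value of joint cover above 0.052 m and y of each of star_a, star_b in the frame of chest above 0 m) or (value of joint cover below -0.052 m and y of each of star_a, star_b in the frame of chest below 0 m))), for 0.2 s.
At the end, for the whole second after the job is handed in: The drawer is within 3 mm of shut and the cover within 3 mm of its stop on the side where both star-shaped sweets lie, both at rest (value of joint drawer below 0.003 m and ((value of joint cover above 0.052 m and y of each of star_a, star_b in the frame of chest above 0 m) or (value of joint cover below -0.052 m and y of each of star_a, star_b in the frame of chest below 0 m)) and velocity of joint drawer between -0.01 and 0.01 m/s and velocity of joint cover between -0.01 and 0.01 m/s); the robot touches nothing.
It fails at once if a star-shaped sweet is moved more than 25 mm or lifted (distance of any of star_a, star_b from where it was at the start of the episode above 0.025 m or height (world z) of any of star_a, star_b above 0.067 m).
It fails at once if a thing standing round the chest is moved more than 30 mm, tipped or lifted (distance of any of glass, spoon, cup, twist from where it was at the start of the episode above 0.03 m or angle between any of glass, cup's own z axis and vertical above 0.5 rad).
It fails at once if the drawer or the cover is slammed (faster than 0.4 m/s) (velocity of joint any of drawer, cover below -0.4 m/s or velocity of joint cover above 0.4 m/s).
It also fails if it takes over 48 s, if anything falls off the work surface, if the arm or the gripper's body presses on something with over 40 N, if the wrist force passes 120 N, or if a joint passes its speed limit or range.

## Working session

There is one attempt and no reset: what is moved stays moved. The work goes in short steps, Python scripts to look and compute and a tool call to move; the robot and the scene stay as the last step left them, time stands still between calls to the robot, and variables do not carry over. Pictures are saved under pics/ and viewed, and the job is handed in when it is done.

Besides the shell and the picture viewer there is one more tool, called as name(argument=value, ...), one argument or row to a line, values as JSON. move_arm: Moves the arm, as the interface text tells. Its arguments: {"type":"object","properties":{"rows":{"type":"string"},"newtons":{"type":"number"}},"required":["rows"]}

```bash
ls; mkdir -p pics
python3 - <<'E'
from station import r, eyes
import cv2,json
print(r.read_state())
for n in ("scene","top","wrist"):
    d=eyes.read_camera(n); cv2.imwrite(f"pics/{n}0.png",d["frame"][:,:,::-1])
    print(n,{k:v for k,v in d.items() if k!="frame"})
E
```

```text
pics
{'clock': 0.0, 'joint_pos': array([-1.53411283e+00,  1.59058735e-01,  1.59821769e+00, -1.84888568e-05,
        1.38616363e+00, -2.10085694e-01]), 'joint_velocities': array([-0.00214205,  0.00100772,  0.00069109,  0.00176235, -0.00122834,
       -0.0012974 ]), 'joint_torque': array([-8.08276200e-04, -3.85584855e+01, -3.22104406e+01,  6.99334801e-02,
        3.80573329e-02, -1.34694592e-04]), 'tcp_pos': array([ 0.14042279, -0.55712122,  0.3017206 ]), 'orientation': array([ 7.88756792e-01, -6.14704702e-01, -6.01099617e-04, -7.01415290e-04]), 'wrist_force': array([-0.14592494, -0.38801694, -0.35892193]), 'wrist_torque': array([-0.02468169,  0.00187906, -0.02410076]), 'grip_width': 1.000754953800719}
scene {'fx': 499.0524089557057, 'fy': 499.0524089557057, 'cx': 319.2129038341653, 'cy': 203.7786941261138, 'eye': array([0.61011681, 0.81984402, 0.93073741]), 'attitude': array([ 0.03327817,  0.91395674, -0.40388149, -0.02133966])}
top {'fx': 375.49050069824295, 'fy': 375.49050069824295, 'cx': 314.71961190264693, 'cy': 199.15721372504703, 'eye': array([ 0.40593195, -0.12778148,  0.91714589]), 'attitude': array([ 0.70654932, -0.7017788 ,  0.06646826, -0.0622619 ])}
wrist {'fx': 309.70691628693146, 'fy': 309.70691628693146, 'cx': 317.4317057764891, 'cy': 201.5426250232745, 'hand_eye': array([[ 9.99999798e-01, -4.32409235e-04,  4.66724879e-04,
        -1.07731319e-03],
       [ 2.93992415e-04,  9.64587744e-01,  2.63762011e-01,
        -7.52504016e-02],
       [-5.64250228e-04, -2.63761821e-01,  9.64587675e-01,
        -8.26041056e-02],
       [ 0.00000000e+00,  0.00000000e+00,  0.00000000e+00,
         1.00000000e+00]])}
```

View pics/top0.png

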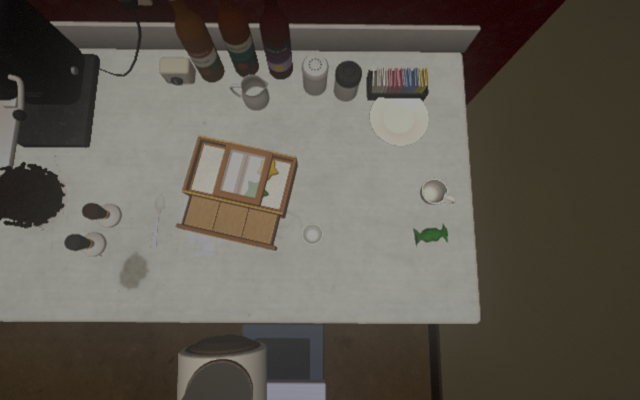

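View pics/scene0.png

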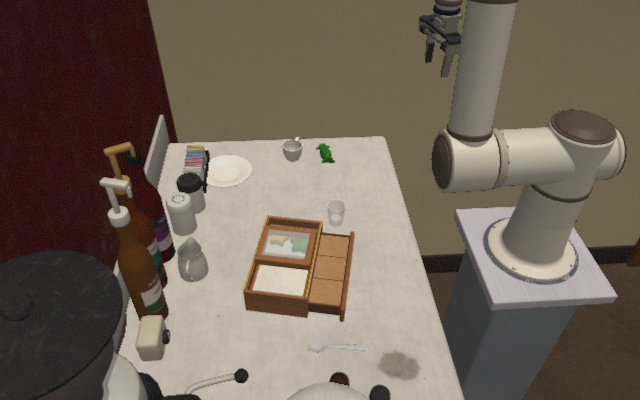

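View pics/wrist0.png

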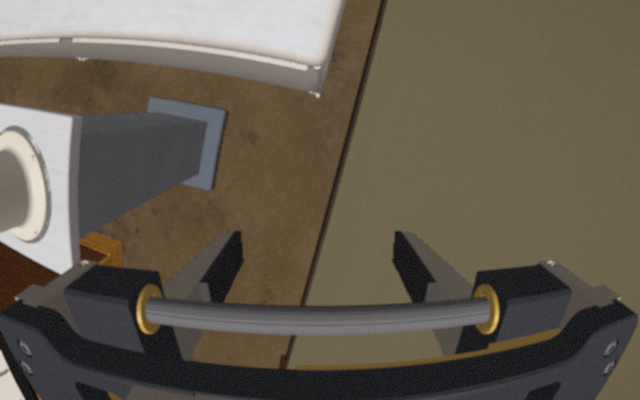

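The top view shows the chest around (240,180), with the drawer open towards the robot. The stars are in the right bay, at about (265,180), so the cover has to go right, pushed on its left side. I'll zoom in to pick out the corners.

Run:
```python
import cv2
a=cv2.imread("pics/top0.png")[125:255,140:330]
a=cv2.convertScaleAbs(a,alpha=1.4,beta=10)
cv2.imwrite("pics/topz.png",cv2.resize(a,None,fx=4,fy=4,interpolation=cv2.INTER_CUBIC))
a=cv2.imread("pics/scene0.png")[190:370,225:385]
a=cv2.convertScaleAbs(a,alpha=1.2,beta=10)
cv2.imwrite("pics/scenez.png",cv2.resize(a,None,fx=3.3,fy=3.3,interpolation=cv2.INTER_CUBIC))
```

```text
(no output)
```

View pics/topz.png

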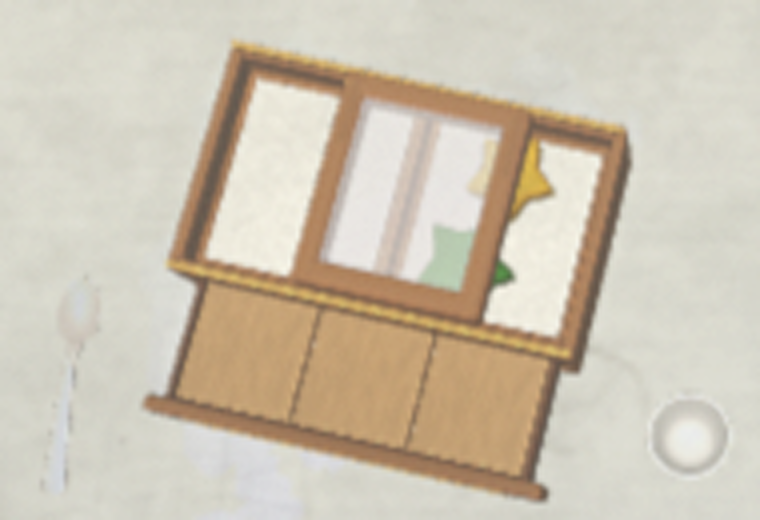

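View pics/scenez.png

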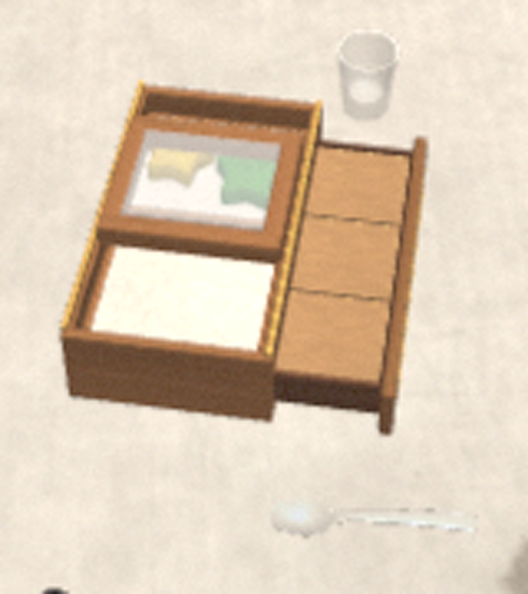

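```bash
cat > h.py <<'E'
import numpy as np, cv2
from scipy.spatial.transform import Rotation as R
C=dict(top=(375.4905,314.7196,199.1572,[0.40593195,-0.12778148,0.91714589],[0.70654932,-0.7017788,0.06646826,-0.0622619]),
scene=(499.0524,319.2129,203.7787,[0.61011681,0.81984402,0.93073741],[0.03327817,0.91395674,-0.40388149,-0.02133966]))
Z=dict(top=(4,140,125),scene=(3.3,225,190))
def ray(c,z):
    f,cx,cy,e,q=C[c]; s,ox,oy=Z[c]
    u=(z[0]+.5)/s-.5+ox; v=(z[1]+.5)/s-.5+oy
    d=R.from_quat(q).apply([(u-cx)/f,(v-cy)/f,1]); return np.array(e),d/np.linalg.norm(d)
def plane(c,z,h):
    e,d=ray(c,z); return e+d*(h-e[2])/d[2]
def tri(a,b):
    e1,d1=ray("top",a);e2,d2=ray("scene",b)
    A=np.c_[d1,-d2];t=np.linalg.lstsq(A,e2-e1,rcond=None)[0]
    p,q=e1+t[0]*d1,e2+t[1]*d2
    return (p+q)/2,np.linalg.norm(p-q)
E
python3 - <<'E'
from h import *
np.set_printoptions(precision=4,suppress=True)
T=dict(BL=[(233,45),(65,330),.078],BR=[(626,128),(140,84),.078],FL=[(170,265),(272,350),.078],FR=[(575,352),(321,103),.078],
cBL=[(348,78),(97,232),.0935],cBR=[(530,110),(140,113),.0935],cFR=[(478,320),(300,125),.0935],cFL=[(295,278),(281,247),.0935],
dL=[(143,405),(390,405),.05],dR=[(545,496),(427,140),.05])
P={}
for k,(a,b,h) in T.items():
    pa,pb=plane("top",a,h),plane("scene",b,h);P[k]=(pa+pb)/2; print(k,pa[:2],pb[:2],*tri(a,b))
o=(P['BL']+P['BR']+P['FL']+P['FR'])/4
yv=P['BL']-P['BR']+P['FL']-P['FR']; xv=P['BL']+P['BR']-P['FL']-P['FR']
th=np.mean([np.arctan2(-yv[0],yv[1]),np.arctan2(xv[1],xv[0])]);print("o",o,np.degrees(th),np.arctan2(-yv[0],yv[1]),np.arctan2(xv[1],xv[0]),np.linalg.norm(yv)/2,np.linalg.norm(xv)/2)
M=np.array([[np.cos(th),np.sin(th)],[-np.sin(th),np.cos(th)]])
for k in P: print(k,M@(P[k]-o)[:2])
for n,z in dict(glass=(690,437),spoonhead=(77,310),spoonend=(53,490)).items():
    p=plane("top",z,.06 if n=="glass" else 0.004); print(n,p,M@(p-o)[:2])
E
```

```text
BL [0.7092 0.1421] [0.707  0.1468] [0.7089 0.1434 0.0745] 0.0030249091523053616
BR [ 0.6607 -0.0885] [ 0.6586 -0.0808] [ 0.6606 -0.0879  0.0722] 0.0036024873495421063
FL [0.5776 0.1696] [0.5747 0.1719] [0.5762 0.1704 0.0767] 0.0032774607785578487
FR [ 0.5292 -0.0618] [ 0.5248 -0.0516] [ 0.5272 -0.0605  0.0704] 0.0064541663450546115
cBL [0.6844 0.0702] [0.6866 0.0779] [0.687  0.0718 0.0865] 0.00047469653841595384
cBR [ 0.6662 -0.0344] [ 0.6577 -0.034 ] [ 0.6614 -0.0339  0.0956] 0.008018543475805358
cFR [ 0.5445 -0.0088] [ 0.5433 -0.0142] [ 0.5437 -0.0094  0.0983] 3.787946377509964e-05
cFL [0.5675 0.094 ] [0.5643 0.0994] [0.5661 0.0955 0.0897] 0.004324103624243247
dL [0.5006 0.1894] [0.5006 0.1994] [0.5005 0.1928 0.0411] 0.002120523425390316
dR [ 0.4499 -0.0442] [ 0.4461 -0.0354] [ 0.4475 -0.0429  0.043 ] 0.005658221484586582
o [0.6177 0.0434 0.078 ] -11.839907409999935 -0.2106700671275301 -0.202620667744016 0.23344663252223952 0.13504733354605758
BL [0.0678 0.1174]
BR [ 0.0673 -0.1168]
FL [-0.0668  0.1161]
FR [-0.0682 -0.1166]
cBL [0.06   0.0439]
cBR [ 0.0592 -0.0669]
cFR [-0.061  -0.0689]
cFL [-0.0617  0.0415]
dL [-0.1456  0.1237]
dR [-0.1491 -0.1163]
glass [ 0.4834 -0.127   0.06  ] [-0.0965 -0.1944]
spoonhead [0.564 0.251 0.004] [-0.0952  0.1921]
spoonend [0.4539 0.2565 0.004 ] [-0.2041  0.1749]
```

```bash
cat >> h.py <<'E'
O=np.array([.6177,.0434]); TH=-.207
def go(cx,cy,z,yaw=-101.85):
    "chest xy of TCP, world z -> tool shift mm, turn deg"
    from station import r
    s=r.read_state(); Q=R.from_quat(s["orientation"]); m=Q.as_matrix()
    w=np.r_[O+[np.cos(TH)*cx-np.sin(TH)*cy,np.sin(TH)*cx+np.cos(TH)*cy],z]
    cur=np.degrees(np.arctan2(m[1,0],m[0,0]))
    t=s["tcp_pos"][:2]-O
    print("world",w.round(3),"shift",(m.T@(w-s["tcp_pos"])*1000).round(1),"turn",round(-((yaw-cur+180)%360-180),1),
     "| now chest",(np.array([[np.cos(TH),np.sin(TH)],[-np.sin(TH),np.cos(TH)]])@t*1000).round(1),"z",s["tcp_pos"][2].round(4),"F",s["wrist_force"].round(1),"t",s["clock"],"tilt",m[:,2].round(3))
E
python3 -c "
from h import *
go(-.20,0,.30)"
```

```text
world [0.422 0.085 0.3  ] shift [-553.5 -429.8    2.9] turn 26.0 | now chest [-343.6 -685.9] z 0.302 F [-1.3 -0.4 -0.1] t 0.15 tilt [-0.     0.001 -1.   ]
```

move_arm(
  rows="0 -45 -35 0 2; 0 -90 -70 0 4; 0 -135 -105 0 6; 0 -180 -140 0 8; 0 -225 -175 0 10; 0 -270 -210 0 13; 0 -315 -245 0 16; 0 -360 -280 0 19",
  newtons=20,
)

```text
clock: 1.15
tcp_pos: [0.3243, -0.138, 0.3025]
orientation: [-0.676, 0.737, 0.0, 0.001]
wrist_force: [1.1, -0.4, 0.3]
grip_width: 0.152
```

```bash
python3 -c "
from h import *
go(-.20,0,.25)"
```

```text
world [0.422 0.085 0.25 ] shift [-230.1  -77.9   52.8] turn 6.8 | now chest [-249.9 -237.8] z 0.3025 F [ 1.1 -0.4  0.3] t 1.15 tilt [ 0.001  0.001 -1.   ]
```

move_arm(
  rows="0 -40 -13 5 1; 0 -80 -26 12 2; 0 -120 -40 20 4; 0 -160 -54 30 5; 0 -200 -68 40 7; 0 -230 -78 53 7; 0 -230 -78 53 7; 0 -230 -78 53 7",
)

```text
clock: 2.15
tcp_pos: [0.4219, 0.084, 0.2499]
orientation: [-0.629, 0.777, 0.0, 0.0]
wrist_force: [-0.1, -0.1, -0.5]
grip_width: 0.005
```

Run:
```python
from h import *
go(-.20,0,.118)
from station import r,eyes
for n in ("top","wrist"):
    cv2.imwrite(f"pics/{n}1.png",eyes.read_camera(n)["frame"][:,:,::-1])
```

```text
world [0.422 0.085 0.118] shift [ -0.4   0.  131.9] turn -0.1 | now chest [-200.    -0.5] z 0.2499 F [-0.1 -0.1 -0.5] t 2.15 tilt [ 0.     0.001 -1.   ]
```

View pics/wrist1.png

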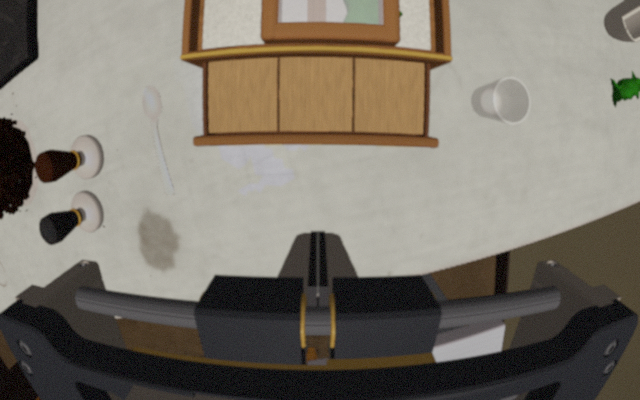

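The wrist view shows the chest square to the tool, with the drawer's outer edge running along row 142 from column 195 to 437. It is centred, so I'll descend in front of it and push.

move_arm(
  rows="0 0 0 35 0; 0 0 0 75 0; 0 0 0 110 0; 0 0 0 132 0; 0 0 0 132 0; 0 0 -12 132 0; 0 0 -25 132 0; 0 0 -32 132 0",
)

```text
clock: 3.25
tcp_pos: [0.4555, 0.0766, 0.1194]
orientation: [-0.629, 0.778, -0.001, 0.002]
wrist_force: [-0.4, 0.2, 1.0]
grip_width: 0.002
```

move_arm(
  rows="0 0 -4 0 0; 0 0 -9 0 0; 0 0 -15 0 0; 0 0 -22 0 0; 0 0 -29 0 0; 0 0 -36 0 0; 0 0 -43 0 0; 0 0 -48 0 0",
)

```text
clock: 4.25
tcp_pos: [0.5027, 0.0663, 0.1193]
orientation: [-0.629, 0.778, -0.001, 0.001]
wrist_force: [-3.4, -0.0, -2.6]
grip_width: 0.003
```

Run:
```python
from h import *
go(-.09,0,.118)
```

```text
world [0.53  0.062 0.118] shift [ -1.3 -27.3   1.4] turn -0.2 | now chest [-117.3   -1.2] z 0.1193 F [-3.4 -0.  -2.6] t 4.25 tilt [ 0.003  0.    -1.   ]
```

Contact is at about 3.4 N, which fits the drawer's friction. I'll go on gently to the stop.

move_arm(
  rows="0 0 -5 0 0; 0 0 -10 0 0; 0 0 -14 0 0; 0 0 -18 0 0; 0 0 -21 0 0; 0 0 -23 0 0; 0 0 -25 0 0; 0 0 -26 0 0",
)

```text
clock: 5.25
tcp_pos: [0.5282, 0.0609, 0.1194]
orientation: [-0.629, 0.778, -0.001, 0.001]
wrist_force: [-2.5, -0.5, -0.8]
grip_width: 0.008
```

move_arm(
  rows="0 0 -1 0 0; 0 0 -2 0 0; 0 0 -3 0 0; 0 0 -4 0 0",
)

```text
clock: 5.75
tcp_pos: [0.531, 0.0603, 0.1194]
orientation: [-0.629, 0.778, 0.0, 0.0]
wrist_force: [-10.9, 0.6, 6.5]
grip_width: 0.006
```

Run:
```python
from h import *
go(-.09,0,.118)
```

```text
world [0.53  0.062 0.118] shift [-1.3  1.7  1.4] turn -0.2 | now chest [-88.3  -1.3] z 0.1194 F [-10.9   0.6   6.5] t 5.75 tilt [-0.     0.001 -1.   ]
```

move_arm(
  rows="0 0 -2 0 0; 0 0 -3 0 0; 0 0 -3 0 0",
)

```text
clock: 6.12
tcp_pos: [0.5316, 0.0602, 0.1194]
orientation: [-0.629, 0.777, 0.003, -0.003]
wrist_force: [-14.7, 0.3, 11.4]
grip_width: 0.007
```

Run:
```python
from h import *
go(-.09,0,.118)
```

```text
world [0.53  0.062 0.118] shift [-1.2  2.3  1.4] turn -0.2 | now chest [-87.7  -1.2] z 0.1194 F [-14.7   0.3  11.4] t 6.125 tilt [-0.008  0.002 -1.   ]
```

The tool moves only 0.6 mm as the force rises to 15 N, so the drawer is on its stop. I'll back off, rise and look.

move_arm(
  rows="0 0 5 0 0; 0 0 20 0 0; 0 0 40 0 0; 0 0 50 -20 0; 0 0 50 -60 0; 0 0 50 -110 0; 0 0 50 -150 0; 0 0 50 -150 0",
)

```text
clock: 7.12
tcp_pos: [0.4867, 0.0703, 0.2745]
orientation: [-0.629, 0.777, -0.001, 0.002]
wrist_force: [-0.4, 0.5, -0.8]
grip_width: 0.01
```

Run:
```python
from h import *
go(.0,.085,.25)
from station import r,eyes
d=eyes.read_camera("wrist")["frame"][:,:,::-1]; cv2.imwrite("pics/wrist2.png",d)
a=eyes.read_camera("top")["frame"][125:255,140:330,::-1]
cv2.imwrite("pics/top2.png",cv2.resize(cv2.convertScaleAbs(a,alpha=1.4,beta=10),None,fx=4,fy=4,interpolation=cv2.INTER_CUBIC))
a=eyes.read_camera("scene")["frame"][190:370,225:385,::-1]
cv2.imwrite("pics/scene2.png",cv2.resize(cv2.convertScaleAbs(a,alpha=1.2,beta=10),None,fx=3.3,fy=3.3,interpolation=cv2.INTER_CUBIC))
```

```text
world [0.635 0.127 0.25 ] shift [ -86.  -133.4   25.1] turn -0.2 | now chest [-133.8   -0.6] z 0.2745 F [-0.4  0.5 -0.8] t 7.125 tilt [ 0.003  0.001 -1.   ]
```

View pics/wrist2.png

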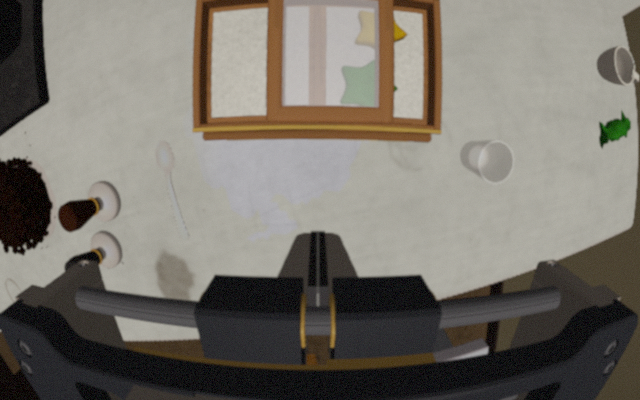

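View pics/scene2.png

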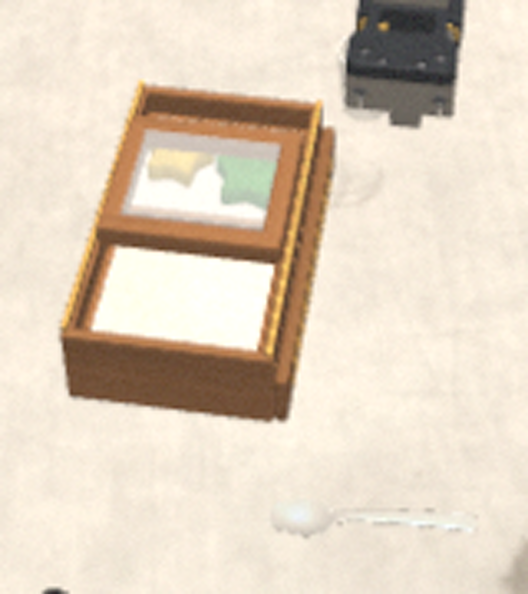

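The drawer is shut flush: its front lip shows as a thin strip along row 135. The cover's left side is at column 267 in the wrist view. Next I'll go over the empty left bay.

move_arm(
  rows="0 -20 -30 0 0; 0 -45 -65 10 0; 0 -65 -100 20 0; 0 -82 -125 25 0; 0 -86 -133 25 0; 0 -86 -133 25 0; 0 -86 -133 25 0",
)

```text
clock: 8.15
tcp_pos: [0.6309, 0.1266, 0.243]
orientation: [-0.629, 0.778, 0.003, -0.003]
wrist_force: [1.0, -0.3, 0.1]
grip_width: 0.008
```

Run:
```python
from h import *
go(.0,.082,.165)
from station import r,eyes
cv2.imwrite("pics/wrist3.png",eyes.read_camera("wrist")["frame"][:,:,::-1])
```

```text
world [0.635 0.124 0.165] shift [ 2.1 -4.9 77.9] turn -0.2 | now chest [-4.2 84.1] z 0.243 F [ 1.  -0.3  0.1] t 8.15 tilt [-0.009  0.002 -1.   ]
```

View pics/wrist3.png

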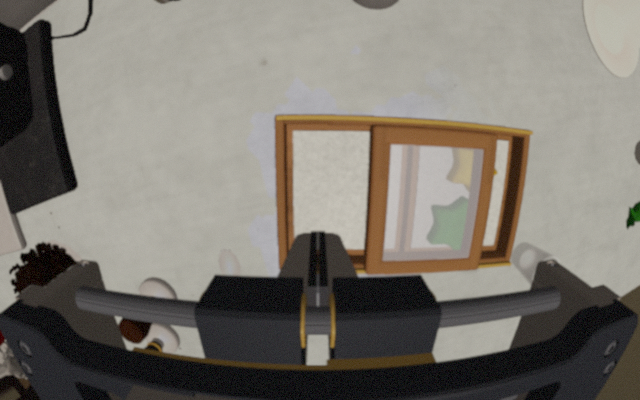

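The fingers sit over the empty bay, left of the cover's edge at column 370. I'll descend beside it.

move_arm(
  rows="0 0 -4 25 0; 0 0 -5 50 0; 0 0 -5 68 0; 0 0 -5 78 0; 0 0 -5 78 0; 0 0 -5 78 0",
)

```text
clock: 8.95
tcp_pos: [0.6357, 0.1257, 0.1663]
orientation: [-0.629, 0.778, 0.003, -0.002]
wrist_force: [0.4, -0.9, -0.2]
grip_width: 0.003
```

Run:
```python
from h import *
go(.0,.018,.165)
from station import r,eyes
cv2.imwrite("pics/scene4.png",cv2.resize(eyes.read_camera("scene")["frame"][190:370,225:385,::-1],None,fx=3.3,fy=3.3))
```

```text
world [0.621 0.061 0.165] shift [66.3  0.5  1.2] turn -0.2 | now chest [ 0.7 84.3] z 0.1663 F [ 0.4 -0.9 -0.2] t 8.95 tilt [-0.006  0.002 -1.   ]
```

View pics/scene4.png

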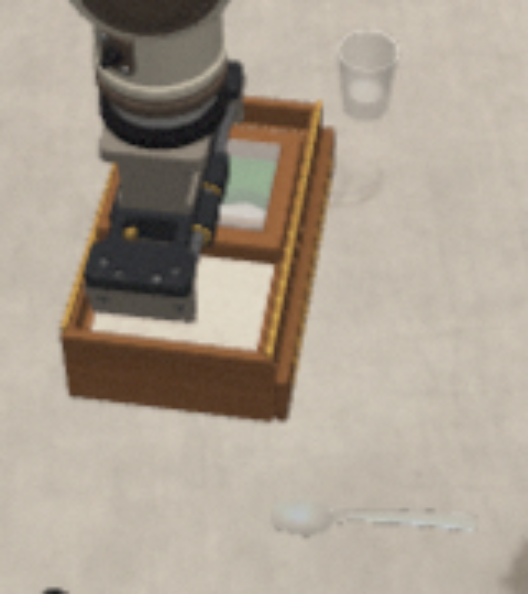

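move_arm(
  rows="0 6 0 1 0; 0 12 0 1 0; 0 16 0 1 0; 0 20 0 1 0; 0 24 0 1 0; 0 28 0 1 0; 0 33 0 1 0; 0 38 0 1 0",
)

```text
clock: 10.0
tcp_pos: [0.6278, 0.0886, 0.1653]
orientation: [-0.629, 0.777, 0.003, -0.002]
wrist_force: [0.6, 2.6, 0.6]
grip_width: 0.003
```

Run:
```python
from h import *
go(.0,.018,.165)
```

```text
world [0.621 0.061 0.165] shift [28.3  0.5  0.3] turn -0.2 | now chest [ 0.6 46.3] z 0.1653 F [0.6 2.6 0.6] t 10.0 tilt [-0.006  0.002 -1.   ]
```

The cover is moving, with about 2.6 N on the fingertips.

move_arm(
  rows="0 5 0 0 0; 0 10 0 0 0; 0 14 0 0 0; 0 18 0 0 0; 0 21 0 0 0; 0 23 0 0 0; 0 25 0 0 0; 0 26 0 0 0",
)

```text
clock: 11.0
tcp_pos: [0.6222, 0.0631, 0.1653]
orientation: [-0.629, 0.777, 0.003, -0.002]
wrist_force: [-1.3, 2.5, 0.6]
grip_width: 0.007
```

move_arm(
  rows="0 1 0 0 0; 0 2 0 0 0; 0 3 0 0 0; 0 4 0 0 0",
)

```text
clock: 11.5
tcp_pos: [0.6214, 0.0592, 0.1653]
orientation: [-0.629, 0.777, 0.003, -0.002]
wrist_force: [-1.2, 1.7, 1.6]
grip_width: 0.004
```

Run:
```python
from h import *
go(.0,.018,.165)
```

```text
world [0.621 0.061 0.165] shift [-1.8  0.3  0.3] turn -0.2 | now chest [ 0.3 16.2] z 0.1653 F [-1.2  1.7  1.6] t 11.5 tilt [-0.006  0.002 -1.   ]
```

Not at the stop yet, so I'll keep going in small steps.

move_arm(
  rows="0 1 0 0 0; 0 2 0 0 0; 0 3 0 0 0; 0 4 0 0 0; 0 4 0 0 0",
)

```text
clock: 12.12
tcp_pos: [0.6207, 0.0564, 0.1653]
orientation: [-0.629, 0.777, 0.004, -0.001]
wrist_force: [-0.0, 7.9, 1.7]
grip_width: 0.006
```

Run:
```python
from h import *
go(.0,.018,.165)
```

```text
world [0.621 0.061 0.165] shift [-4.6  0.3  0.3] turn -0.2 | now chest [ 0.3 13.4] z 0.1653 F [-0.   7.9  1.7] t 12.125 tilt [-0.006  0.005 -1.   ]
```

move_arm(
  rows="0 1 0 0 0; 0 2 0 0 0; 0 3 0 0 0; 0 3 0 0 0",
)

```text
clock: 12.62
tcp_pos: [0.6205, 0.056, 0.1654]
orientation: [-0.629, 0.777, 0.005, 0.002]
wrist_force: [1.8, 11.5, -0.1]
grip_width: 0.002
```

Run:
```python
from h import *
go(.0,.018,.165)
```

```text
world [0.621 0.061 0.165] shift [-5.1  0.2  0.5] turn -0.2 | now chest [ 0.1 12.9] z 0.1654 F [ 1.8 11.5 -0.1] t 12.625 tilt [-0.004  0.01  -1.   ]
```

The tool moves only 0.5 mm while the force rises to 11.5 N, so the cover is on its stop. I'll back off, rise, move clear and look.

move_arm(
  rows="0 -4 0 0 0; 0 -15 0 0 0; 0 -30 0 0 0; 0 -35 0 -20 0; 0 -35 0 -60 0; 0 -35 0 -110 0; 0 -35 30 -140 0; 0 -35 80 -150 0",
)

```text
clock: 13.62
tcp_pos: [0.5511, 0.1052, 0.3209]
orientation: [-0.629, 0.778, 0.002, 0.004]
wrist_force: [-0.4, 0.5, 1.6]
grip_width: 0.006
```

move_arm(
  rows="0 0 50 0 0; 0 0 100 0 0; 0 0 130 0 0; 0 0 150 0 0; 0 0 150 0 0; 0 0 150 0 0",
)

```text
clock: 14.38
tcp_pos: [0.4053, 0.1366, 0.3216]
orientation: [-0.629, 0.778, 0.002, 0.005]
wrist_force: [0.2, -0.1, 0.0]
grip_width: 0.004
```

Run:
```python
from h import *
go(.0,.018,.165)
from station import r,eyes
cv2.imwrite("pics/wrist5.png",eyes.read_camera("wrist")["frame"][:,:,::-1])
cv2.imwrite("pics/top5f.png",eyes.read_camera("top")["frame"][:,:,::-1])
a=eyes.read_camera("top")["frame"][125:255,140:330,::-1]
cv2.imwrite("pics/top5.png",cv2.resize(cv2.convertScaleAbs(a,alpha=1.4,beta=10),None,fx=4,fy=4,interpolation=cv2.INTER_CUBIC))
a=eyes.read_camera("scene")["frame"][190:370,225:385,::-1]
cv2.imwrite("pics/scene5.png",cv2.resize(cv2.convertScaleAbs(a,alpha=1.2,beta=10),None,fx=3.3,fy=3.3,interpolation=cv2.INTER_CUBIC))
```

```text
world [0.621 0.061 0.165] shift [  30.1 -226.6  157.1] turn -0.3 | now chest [-227.1   47.5] z 0.3216 F [ 0.2 -0.1  0. ] t 14.375 tilt [ 0.006  0.009 -1.   ]
```

View pics/top5.png

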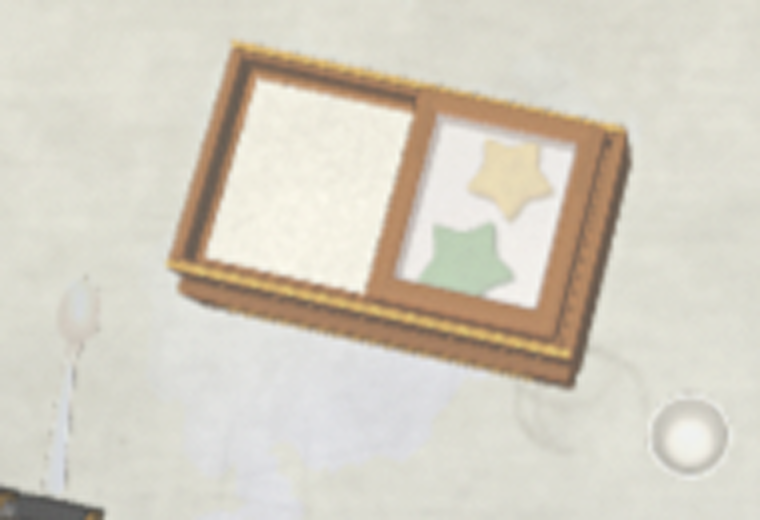

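View pics/scene5.png

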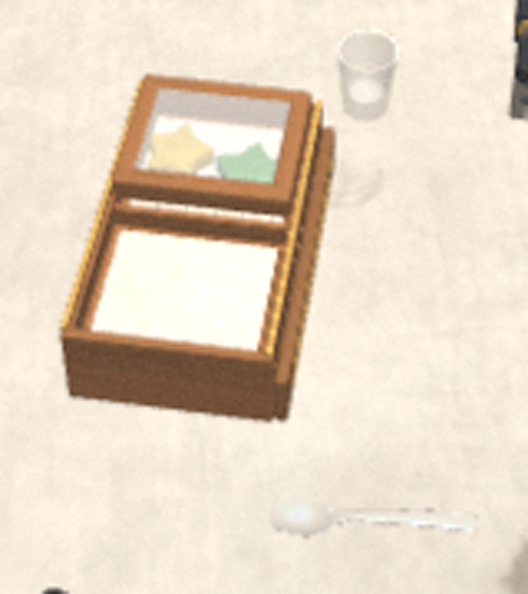

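View pics/wrist5.png

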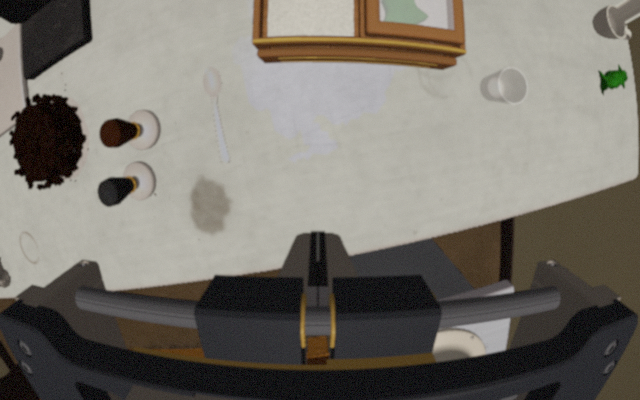

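The cover lies over the stars and the left bay is open. I'll check its value from the corners, against the chest corners.

Run:
```python
from h import *
M=np.array([[np.cos(TH),np.sin(TH)],[-np.sin(TH),np.cos(TH)]])
for a,b in [((418,92),None),((608,126),None),((556,340),None),((368,297),None),(None,(149,75)),(None,(312,94)),(None,(115,182)),(None,(293,204))]:
    p=plane("top",a,.0935) if a else plane("scene",b,.0935); print(M@(p[:2]-O)*1000)
for z in [(570,388),(178,292)]: print("drawer top",M@(plane("top",z,.05)[:2]-O)*1000)
```

```text
[60.18880059 -1.20233554]
[  63.68381615 -111.70666912]
[ -62.63623716 -110.96988615]
[-61.28953314  -3.19267436]
[  56.6878868  -107.76395482]
[ -65.38513809 -104.68205485]
[58.24849247  1.46799737]
[-66.44564999   4.57502024]
drawer top [ -82.56973453 -120.06023453]
drawer top [-76.21119582 117.19695305]
```

Averaged over the two views, the cover is at about -54 mm and the drawer face at about -79 mm. Both fit the stops that were felt, so I'm handing in.

```bash
python3 -c "
from station import r
print(r.finish_job())"
```

```text
the job is handed in; nothing more can be done
None
```

I pushed the drawer shut with the closed fingertips, then slid the cover right over the bay with the two stars. After that I backed the arm clear and handed in at about 14.5 s. No verdict was reported.

- **Drawer:** it reached a hard stop, with 0.6 mm of movement as the force rose to about 15 N. The top camera puts its face about 79 mm in front of the chest's origin; shut is 80 mm.
- **Cover:** it also reached a hard stop, with 0.5 mm of movement as the force rose to about 11.5 N. The top camera gave -57 mm and the scene camera -52 mm, a mean of about -54 mm against -55 mm fully right. The two views differ by 5 mm, so for the last 3 mm I relied on the stop I felt.
- **Stars and bystanders:** in the last pictures the stars, glass and spoon look unmoved. I did not measure the cup and the twist, but the arm came nowhere near them after the start.

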